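# Brake the spice caddy, free the ramekin caddy

### The arm

A 6-joint arm with a two-finger parallel gripper is mounted at the origin on a cart in front of the work surface, level with it; the furniture and walls round the work are solid. World frame = base frame: x ahead of the robot, y to its left, z up, the work surface at z = 0. Lengths are in m, angles in rad, forces in N, time in s.
With the tool pointing down it reaches from about 0.35 to 0.975 m from the base axis. Payload 4.9 kg.
Tool frame: the origin (TCP) lies on the front face of the gripper's body, between the roots of the fingers; the fingertips stand ctrl.tip_extent ahead of it and the grasp point (between the pads) lies 54 mm ahead of it (ctrl.tip_extent is the distance from the TCP to the fingertips, in m); z points along the fingers, y is the line along which they close (so a half turn about z gives the same grasp; the last joint's range is limited). The gripper opens to 85 mm and grips with 20 to 120 N. Pads are 22 mm wide; open, the fingers measure 114 mm over their backs; the gripper's body (76 mm by 85 mm) begins 54 mm behind the grasp point. The pads swing forward as they close: fully open they stand 13 mm farther back than shut.
Start: joints at [-1.361, 0.053, 1.613, -0, 1.476, -0.119], TCP at [0.202, -0.592, 0.304] pointing down, gripper open.
Joint ranges: [-3.01, 3.01], [-1.01, 2.22], [0.06, 2.58], [-1.02, 4.17], [0.09, 2.62], [-3.14, 3.14]. Speed limits (rad/s): [2.57, 2.57, 3.14, 3.14, 3.14, 3.14].

### API

Orientations are given as a rotation vector (axis times angle).
In Python, from station import ctrl gives the robot as it stands.
- The arm moves only by the tool apply_moves, never from a script. Its argument "rows" is one flat list of numbers, 6 for each row, row after row: the shift along the tool's x, y, z normalised to -1 to 1, where 1 is 0.6 m, then the turn, a rotation vector about the tool's x, y, z normalised to -1 to 1, where 1 is 90 degrees. A call has 1 to 20 rows; each row is the pose to reach, as a shift and turn from the pose commanded when the call began, along the tool's axes at that moment; what a row does not reach only later rows make up. A row lasts 1/10 s, in which the tool goes at most 50 mm and 8.59 degrees, less where a joint would pass 70% of its speed; a pose out of reach is approached as far as the arm can. A call with a number of a shift or a turn outside -1 to 1 is refused whole. A call with a gripper value outside its range is refused whole. "grip" is the opening, from 0 (shut) to 1 (fully open), set as the call begins (left out, the last holds). The fingers move at their own pace and stop on an object; "grip_force" is the grip in N (left out, the last holds). Time passes only in rows, so rows that repeat a pose let the fingers close. It gives the time, the measured TCP pose, the force, the opening and the grip force at its end, in the units of the state.
- ctrl.get_obs(): the state, without advancing time (a new reading comes with each control period).
- ctrl.get_image(name): name is "scene" or "top" or "wrist"; returns (picture, depth): 384x512x3 uint8, blue, green, red; 384x512 float32, m along the optical axis (not along the pixel's ray), 0 where there is no reading.
- ctrl.camera_model(name): a dict with "mtx" (3x3 intrinsics, pixels), "k1" (the pictures are not rectified: a ray, as slopes to the right and down, at radius r is drawn at 1 + k1 r^2 times it, then the intrinsics apply), "R" (3x3) and "t" (3): a world point X has camera coordinates R X + t; the wrist camera has in their place "tool_from_camera" (4x4, takes a point from camera to tool coordinates, whose origin is the TCP and whose axes are the flange's). Camera axes: x right, y down, z forward; pixel columns grow to the right and rows downward; lengths in m; the calibration is good to about 2 mm. A picture is of the moment at which its call begins: read the wrist's pose just before it. camera_model takes no time and is no camera call.
- ctrl.finish_job(): hands the job in; it is judged then, once.
The state is a dict: "t": time; "q": joint angles; "dq": joint speeds; "effort": joint torques, N m; "tool_pos": TCP position; "tool_rot": TCP orientation; "contact_force": force on the tool from outside, world axes, zero at the start; "wrist_torque": the same for the moment, N m; "opening": finger opening in m; "grip_force": force on a finger pad.
Only numpy, scipy, OpenCV 4.12 (cv2) and the standard library are available. Lean on these libraries where they do the work, as an engineer would, in place of code of your own. Each camera call takes 0.05 s, during which the arm holds its last target. There are 200 camera calls.

### The job

First park the spice-jar caddy: push its orange brake lever fully down to lock it. Then free the ramekin caddy for wheeling to the table: flick its orange brake lever fully up, and leave both levers like that.

Things in the scene. Friction and masses are not known exactly. Their poses are not given: they have to be found in the camera images.
- spice_brake (a joint): Brake lever of the caddy that carries three spice jars. Angle in rad: 0 = level, fully down, locked (end stop); 0.8 = slanting up, fully up, released (end stop). It starts up. A stiff hinge with no spring: 2 to 4 N at the pedal moves it and it stays where it is left.
- ramekin_brake (a joint): Brake lever of the caddy that carries three white ramekins: the same kind of lever with the same values. It starts down (locked). Wall cabinets hang 0.5 m over the back half of the worktop (from about 0.56 m ahead of the robot base): cross between the caddies low and close to the robot.
- spice_brake_pedal (a point): Point in the spice lever's orange pedal, 65 mm from the hinge, 15 mm from the free end, mid width and thickness. Pedal 44 long (x), 20 wide (y), 10 mm thick (z). Axes turn with the lever: -x runs from hinge to free end (towards the robot), y is the level hinge axis, z the upper face; the hinge lies 65 mm along +x, 55 mm above the worktop. Free space round and under the pedal.
- ramekin_brake_pedal (a point): The same point of the ramekin lever, same sizes and axes. Each caddy is heavy and does not shift: a wooden deck 130 deep x 170 wide, 60 mm high, on castors, its front edge 12 mm behind the hinge. Jars reach 165 mm, ramekins 136 mm high, at least 50 mm behind the hinge. One caddy stands left of the sink, one right, either way round.

How it is judged:
On the way, in this order (a step that is already met when the one before it is completed fails the run):
1. the spice caddy's brake lever is pushed fully down while the ramekin caddy's is still down (value of joint spice_brake below 0.17 rad and value of joint ramekin_brake below 0.3 rad), for 0.2 s.
2. the ramekin caddy's brake lever is flicked fully up (value of joint ramekin_brake above 0.6 rad), for 0.2 s.
At the end, for the whole second after the job is handed in: The spice caddy's lever is down (below 0.17 rad, 10 degrees from its lower stop) and the ramekin caddy's lever is up (above 0.6 rad, within 11 degrees of its upper stop) (value of joint spice_brake below 0.17 rad and value of joint ramekin_brake above 0.6 rad); the robot touches nothing.
It also fails if it takes over 48 s, if anything falls off the work surface, if the arm or the gripper's body presses on something with over 40 N, if the wrist force passes 120 N, or if a joint passes its speed limit or range.

## Working session

There is one attempt and no reset: what is moved stays moved. The work goes in short steps, Python scripts to look and compute and a tool call to move; the robot and the scene stay as the last step left them, time stands still between calls to the robot, and variables do not carry over. Pictures are saved under pics/ and viewed, at most 10 in all, crops included, and the job is handed in when it is done.

Besides the shell and the picture viewer there is one more tool, called after "Call:" by a JSON object that holds its "api" and its "payload". apply_moves: Moves the arm, as the interface text tells. Its arguments: {"type":"object","properties":{"rows":{"type":"array","items":{"type":"number"}},"grip":{"type":"number"},"grip_force":{"type":"number"}},"required":["rows"]}

```bash
mkdir -p pics
cat > h.py <<'E'
import numpy as np, cv2
from station import ctrl
from scipy.spatial.transform import Rotation as Ro
def world(name,uv,d,obs=None):
    m=ctrl.camera_model(name);K=np.array(m["mtx"]);k=m["k1"]
    uv=np.atleast_2d(np.array(uv,float))
    p=cv2.undistortPoints(uv[:,None],K,np.array([k,0,0,0,0.]))[:,0]
    c=np.c_[p,np.ones(len(p))]*np.ravel(d)[:,None]
    if name=="wrist":
        T=np.array(m["tool_from_camera"]);c=c@T[:3,:3].T+T[:3,3]
        return Ro.from_rotvec(obs["tool_rot"]).apply(c)+obs["tool_pos"]
    return (c-np.array(m["t"]))@np.array(m["R"])
def orange(im):
    h=cv2.cvtColor(im,cv2.COLOR_BGR2HSV)
    return cv2.inRange(h,(5,150,120),(20,255,255))
E
python3 - <<'E'
from h import *
o=ctrl.get_obs();print(o["t"],o["tool_pos"],o["tool_rot"],ctrl.tip_extent)
ims=[]
for n in("scene","top"):
    im,d=ctrl.get_image(n);ims.append(im)
    N,l,s,c=cv2.connectedComponentsWithStats(orange(im))
    for i in range(1,N):
        if s[i,4]<12: continue
        v,u=np.where((l==i)&(d>0));
        P=world(n,np.c_[u,v],d[v,u])
        print(n,s[i],c[i].round(),np.median(P,0).round(3),np.percentile(P,3,0).round(3),np.percentile(P,97,0).round(3))
cv2.imwrite("pics/a.png",cv2.resize(np.vstack(ims),(448,600) if 0 else (400,600)))
E
```

```text
0.0 [ 0.20172131 -0.59104557  0.30265449] [-3.09718350e+00 -5.13781522e-01  1.61311241e-04] 0.0726
scene [328 157  13   7  40] [334. 160.] [ 0.443 -0.311  0.099] [ 0.434 -0.325  0.082] [ 0.465 -0.307  0.107]
scene [114 229  10  13  89] [119. 235.] [0.435 0.288 0.064] [0.419 0.279 0.061] [0.456 0.297 0.066]
top [323 147  12  12  52] [329. 152.] [ 0.589 -0.257  0.164] [ 0.564 -0.274  0.064] [ 0.61  -0.242  0.17 ]
top [343 191   8  11  58] [347. 196.] [ 0.451 -0.321  0.098] [ 0.434 -0.33   0.081] [ 0.468 -0.312  0.109]
top [425 191   7  24 109] [427. 204.] [ 0.425 -0.606  0.039] [ 0.395 -0.615  0.033] [ 0.467 -0.598  0.046]
top [159 196   8  13  71] [163. 202.] [0.44  0.286 0.064] [0.42  0.274 0.058] [0.46  0.294 0.069]
```

View pics/a.png

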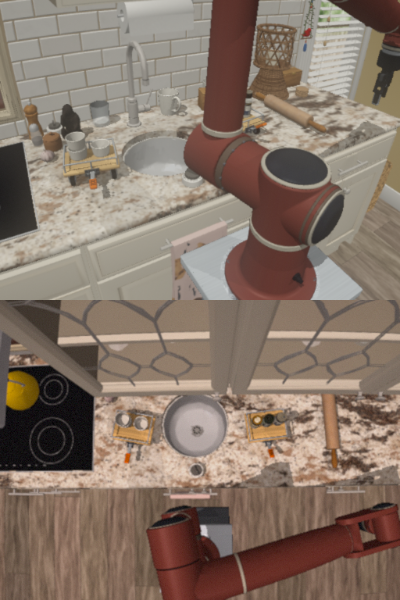

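The ramekin caddy is on the left, with its lever level (pedal at about (0.44, 0.286)). The spice caddy is on the right, with its lever up (pedal at about (0.45, -0.32)). Next I'll work out the lever yaw and the first approach.

```bash
cat >> h.py <<'E'
def plan(pos,yaw=0.,tilt=0.):
    """target: tool z down, tool y at 'yaw' from world y; tilt about world-y (after yaw) ; prints row numbers"""
    o=ctrl.get_obs();R0=Ro.from_rotvec(o["tool_rot"])
    best=None
    for base in (0,np.pi):
        R1=Ro.from_euler("z",yaw+base)*Ro.from_euler("y",tilt if base==0 else -tilt)*Ro.from_rotvec([np.pi,0,0])
        rv=(R0.inv()*R1).as_rotvec()
        if best is None or np.linalg.norm(rv)<np.linalg.norm(best): best=rv
    d=R0.inv().apply(np.array(pos)-o["tool_pos"])
    print("row",(d/0.6).round(4),(best/(np.pi/2)).round(4),"dist",np.linalg.norm(d).round(3),"turn deg",np.degrees(np.linalg.norm(best)).round(1))
E
python3 - <<'E'
from h import *
print(ctrl.camera_model("wrist"))
im,d=ctrl.get_image("top")
m=orange(im);N,l,s,c=cv2.connectedComponentsWithStats(m)
for i in range(1,N):
    if s[i,4]<40: continue
    v,u=np.where((l==i)&(d>0));P=world("top",np.c_[u,v],d[v,u])
    P=P[abs(P-np.median(P,0)).max(1)<.03]
    w,V=np.linalg.eigh(np.cov(P.T));a=V[:,2]*np.sign(V[0,2])
    print(P.mean(0).round(3),a.round(2),"yaw",np.arctan2(a[1],a[0]).round(3))
print(Ro.from_rotvec(ctrl.get_obs()["tool_rot"]).as_matrix().round(2))
plan([.36,-.31,.30],0)
E
```

```text
{'mtx': array([[271.17442864,   0.        , 251.33201055],
       [  0.        , 271.17442864, 186.66881231],
       [  0.        ,   0.        ,   1.        ]]), 'k1': -0.051688839470233804, 'tool_from_camera': array([[-1.30887835e-03, -9.46220748e-01, -3.23519060e-01,
         8.46702504e-02],
       [ 9.99998458e-01, -1.61740576e-03,  6.84802164e-04,
         6.27129781e-04],
       [-1.17123561e-03, -3.23517665e-01,  9.46221406e-01,
        -6.89837202e-02],
       [ 0.00000000e+00,  0.00000000e+00,  0.00000000e+00,
         1.00000000e+00]])}
[ 0.583 -0.259  0.165] [ 0.98 -0.22 -0.01] yaw -0.217
[ 0.453 -0.321  0.097] [ 0.77  0.11 -0.63] yaw 0.143
[ 0.423 -0.607  0.039] [1.   0.09 0.02] yaw 0.086
[0.44  0.285 0.063] [ 0.97 -0.23 -0.02] yaw -0.235
[[ 0.95  0.32 -0.  ]
 [ 0.32 -0.95  0.  ]
 [ 0.   -0.   -1.  ]]
row [ 0.4009 -0.3583  0.0055] [-0.001   0.      0.2093] dist 0.323 turn deg 18.8
```

Call:
{"api": "apply_moves", "payload": {"rows": [0.4,-0.35,0,0,0,0.15,0.4,-0.35,0,0,0,0.15,0.4,-0.35,0,0,0,0.15,0.4,-0.35,0,0,0,0.15,0.4,-0.35,0,0,0,0.15,0.4,-0.35,0,0,0,0.15,0.4,-0.35,0,0,0,0.15,0.4,-0.35,0,0,0,0.15,0.4,-0.35,0,0,0,0.15], "grip": 0}}

```text
t: 1.05
tool_pos: [0.3611, -0.3152, 0.3038]
tool_rot: [3.138, 0.148, -0.001]
contact_force: [-0.6, 0.4, 0.5]
opening: 0.0003
grip_force: 0.0
```

```bash
cat >> h.py <<'E'
def look(fn,zoom=1):
    o=ctrl.get_obs();im,d=ctrl.get_image("wrist");cv2.imwrite(fn,im)
    N,l,s,c=cv2.connectedComponentsWithStats(orange(im))
    print("tcp",o["tool_pos"],"t",o["t"],"F",o["contact_force"])
    for i in range(1,N):
        if s[i,4]<100: continue
        v,u=np.where((l==i)&(d>0));P=world("wrist",np.c_[u,v],d[v,u],o)
        P=P[abs(P-np.median(P,0)).max(1)<.03]
        w,V=np.linalg.eigh(np.cov(P.T));a=V[:,2]*np.sign(V[0,2])
        e=(P-P.mean(0))@a
        print(s[i],P.mean(0).round(4),a.round(3),"yaw",np.arctan2(a[1],a[0]).round(3),"pitch",np.arcsin(a[2]).round(3),"ends",(P.mean(0)+a*np.percentile(e,1)).round(4),(P.mean(0)+a*np.percentile(e,99)).round(4))
E
python3 -c "
from h import *
look('pics/b.png')"
```

```text
tcp [ 0.3611061 -0.3152382  0.3038092] t 1.05 F [-0.60618375  0.39272605  0.46036299]
[257  68  20  38 633] [ 0.454  -0.3215  0.0972] [ 0.795  0.088 -0.6  ] yaw 0.11 pitch -0.643 ends [ 0.4394 -0.3231  0.1082] [ 0.4722 -0.3195  0.0835]
```

View pics/b.png

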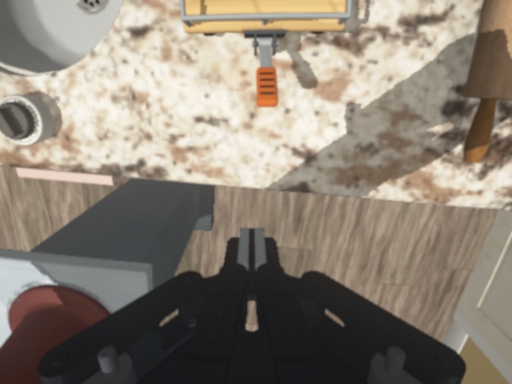

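The wrist view shows the orange pedal at (267,87), in front of the deck, with free space around it. The hinge is at about (0.498, -0.316), so I'll press down at about (0.446, -0.322).

```bash
python3 -c "
from h import *
plan([.446,-.322,.205],0.1);plan([.446,-.322,.131],0.1)"
```

```text
row [0.1404 0.0235 0.1645] [ 0.0001  0.0003 -0.0046] dist 0.131 turn deg 0.4
row [0.1405 0.0235 0.2879] [ 0.0001  0.0003 -0.0046] dist 0.193 turn deg 0.4
```

Call:
{"api": "apply_moves", "payload": {"rows": [0.14,0.0235,0.08,0,0,0,0.14,0.0235,0.12,0,0,0,0.14,0.0235,0.16,0,0,0,0.14,0.0235,0.18,0,0,0,0.14,0.0235,0.2,0,0,0,0.14,0.0235,0.215,0,0,0,0.14,0.0235,0.23,0,0,0,0.14,0.0235,0.245,0,0,0,0.14,0.0235,0.26,0,0,0,0.14,0.0235,0.27,0,0,0,0.14,0.0235,0.275,0,0,0,0.14,0.0235,0.28,0,0,0,0.14,0.0235,0.28,0,0,0]}}

```text
t: 2.4
tool_pos: [0.446, -0.3213, 0.1355]
tool_rot: [-3.138, -0.146, 0.0]
contact_force: [-0.2, 0.8, -0.4]
opening: 0.0
grip_force: 0.0
```

Call:
{"api": "apply_moves", "payload": {"rows": [0,0,0.003,0,0,0,0,0,0.006,0,0,0,0,0,0.007,0,0,0,0,0,0.007,0,0,0]}}

```text
t: 2.8
tool_pos: [0.4462, -0.3216, 0.1325]
tool_rot: [-3.138, -0.146, 0.0]
contact_force: [-2.4, 1.1, 4.1]
opening: 0.0
grip_force: 2.5
```

```bash
python3 -c "
from h import *
look('pics/c.png')"
```

```text
tcp [ 0.44621183 -0.32160794  0.13250981] t 2.8 F [-2.35608698  1.09995987  4.05049354]
[237 216  30  20 305] [ 0.4601 -0.3215  0.0584] [ 0.035  0.999 -0.006] yaw 1.536 pitch -0.006 ends [ 0.4598 -0.3301  0.0585] [ 0.4605 -0.3123  0.0584]
```

View pics/c.png

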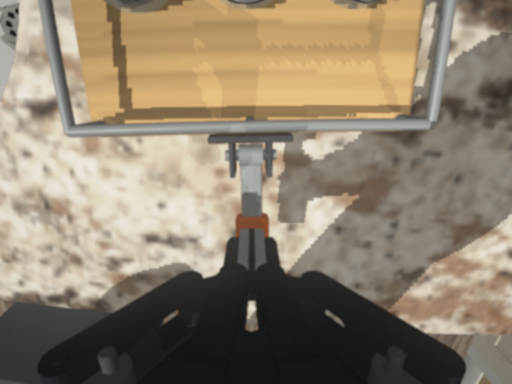

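The fingertips cover the pedal's free end at (252,235). The lever looks level, with its top face at z≈0.058. One more small push with a hold, then I'll lift.

Call:
{"api": "apply_moves", "payload": {"rows": [0,0,0.004,0,0,0,0,0,0.004,0,0,0,0,0,0.004,0,0,0]}}

```text
t: 3.15
tool_pos: [0.4464, -0.3218, 0.1322]
tool_rot: [-3.138, -0.147, 0.001]
contact_force: [-7.5, 6.2, 17.2]
opening: 0.0002
grip_force: 8.6
```

Call:
{"api": "apply_moves", "payload": {"rows": [0,0,-0.05,0,0,0,-0.03,0,-0.12,0,0,0,-0.08,0,-0.2,0,0,0,-0.1417,0,-0.28,0,0,0,-0.1417,0,-0.28,0,0,0], "grip": 1}}

```text
t: 3.65
tool_pos: [0.3609, -0.3306, 0.3025]
tool_rot: [3.131, 0.144, 0.007]
contact_force: [0.5, -0.7, 0.9]
opening: 0.0723
grip_force: 0.0
```

```bash
python3 -c "
from h import *
look('pics/d.png');plan([.36,.29,.30],-.22);print(ctrl.get_obs()['q'])"
```

```text
tcp [ 0.36093909 -0.33063641  0.30253003] t 3.65 F [ 0.45684183 -0.67541683  0.90288685]
[241  80  17  39 611] [ 0.4416 -0.3229  0.059 ] [0.996 0.084 0.01 ] yaw 0.084 pitch 0.01 ends [ 0.4212 -0.3246  0.0588] [ 0.4606 -0.3213  0.0591]
row [ 0.0932 -1.0307 -0.0027] [ 0.0045 -0.0036  0.1983] dist 0.621 turn deg 17.9
[-8.94182584e-01 -2.84794349e-01  1.92426367e+00 -6.48185413e-04
  1.49310264e+00  5.85186267e-01]
```

The spice lever is level (pitch 0.01). Now I'll cross to the ramekin caddy.

Call:
{"api": "apply_moves", "payload": {"rows": [0.12,-0.5,0,0,0,0.1,0.12,-0.5,0,0,0,0.1,0.12,-0.5,0,0,0,0.1,0.12,-0.5,0,0,0,0.1,0.12,-0.5,0,0,0,0.1,0.12,-0.5,0,0,0,0.1,0.09,-1,0,0,0,0.2,0.09,-1,0,0,0,0.2,0.09,-1,0,0,0,0.2,0.09,-1,0,0,0,0.2,0.09,-1,0,0,0,0.2,0.09,-1,0,0,0,0.2,0.09,-1,0,0,0,0.2,0.09,-1,0,0,0,0.2,0.09,-1,0,0,0,0.2,0.09,-1,0,0,0,0.2]}}

```text
t: 5.3
tool_pos: [0.3595, 0.2723, 0.2963]
tool_rot: [3.121, -0.348, -0.002]
contact_force: [0.2, -1.0, -1.0]
opening: 0.0856
grip_force: 0.0
```

```bash
python3 -c "
from h import *
look('pics/e.png')"
```

```text
tcp [0.35945998 0.27225497 0.29625163] t 5.3 F [ 0.23112109 -1.01191194 -0.98385751]
[212  80  19  41 670] [0.4435 0.2859 0.0635] [ 0.978 -0.196 -0.076] yaw -0.198 pitch -0.076 ends [0.4234 0.29   0.065 ] [0.4628 0.282  0.062 ]
```

View pics/e.png

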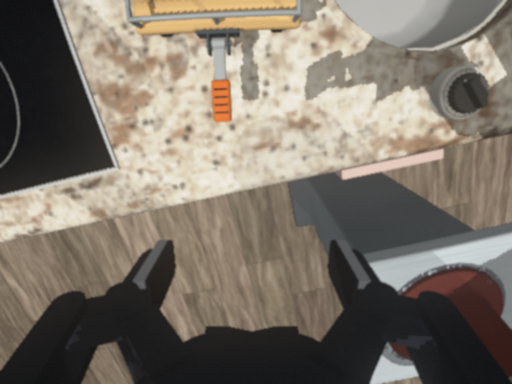

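The pedal is at (221,100) and level. The hinge is at about (0.500, 0.2745), so I'll grip the point at (0.436, 0.287).

```bash
python3 -c "
from h import *
plan([.4363,.2873,.16],-.2);plan([.4363,.2873,.111],-.2)"
```

```text
row [ 0.1192 -0.0531  0.2276] [ 0.0004  0.0004 -0.0145] dist 0.157 turn deg 1.3
row [ 0.1192 -0.0532  0.3092] [ 0.0004  0.0004 -0.0145] dist 0.201 turn deg 1.3
```

Call:
{"api": "apply_moves", "payload": {"rows": [0.12,-0.053,0.08,0,0,-0.0145,0.12,-0.053,0.14,0,0,-0.0145,0.12,-0.053,0.19,0,0,-0.0145,0.12,-0.053,0.22,0,0,-0.0145,0.12,-0.053,0.25,0,0,-0.0145,0.12,-0.053,0.28,0,0,-0.0145,0.12,-0.053,0.3,0,0,-0.0145,0.12,-0.053,0.31,0,0,-0.0145,0.12,-0.053,0.31,0,0,-0.0145,0.12,-0.053,0.31,0,0,-0.0145]}}

```text
t: 6.35
tool_pos: [0.4372, 0.2883, 0.1122]
tool_rot: [-3.125, 0.311, -0.002]
contact_force: [-0.5, -0.1, 0.9]
opening: 0.0854
grip_force: 0.0
```

```bash
python3 -c "
from h import *
look('pics/f.png')"
```

```text
tcp [0.43718952 0.28828764 0.11215412] t 6.35 F [-0.46014539 -0.14295114  0.85915421]
[ 235  218   36   75 1945] [0.4437 0.2865 0.0634] [ 0.984 -0.162 -0.076] yaw -0.163 pitch -0.076 ends [0.4236 0.2898 0.0649] [0.4638 0.2832 0.0618]
```

View pics/f.png

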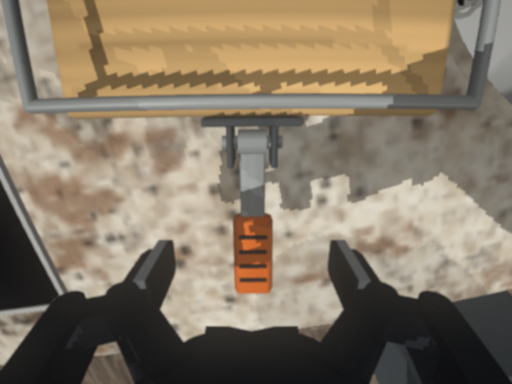

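The pedal at (253,255) is centred between the open fingers. I'll close on it.

Call:
{"api": "apply_moves", "payload": {"rows": [0,0,0,0,0,0,0,0,0,0,0,0,0,0,0,0,0,0,0,0,0,0,0,0,0,0,0,0,0,0,0,0,0,0,0,0,0,0,0,0,0,0,0,0,0,0,0,0], "grip": 0, "grip_force": 25}}

```text
t: 7.2
tool_pos: [0.4365, 0.288, 0.1113]
tool_rot: [3.125, -0.31, -0.001]
contact_force: [-0.7, -3.1, 2.3]
opening: 0.0193
grip_force: 30.1
```

Call:
{"api": "apply_moves", "payload": {"rows": [0.002,0,-0.0125,0,0,0,0.0045,0,-0.0245,0,0,0,0.009,0,-0.035,0,0,0,0.013,0,-0.0445,0,0,0,0.0175,0,-0.0515,0,0,0,0.022,0,-0.058,0,0,0,0.027,0,-0.064,0,0,0,0.0325,0,-0.07,0,0,0,0.035,0,-0.073,0,0,0,0.035,0,-0.073,0,0,0,0.035,0,-0.073,0,0,0]}}

```text
t: 8.3
tool_pos: [0.4576, 0.2839, 0.1554]
tool_rot: [3.126, -0.311, 0.002]
contact_force: [-2.0, -3.8, -3.6]
opening: 0.0198
grip_force: 28.4
```

```bash
python3 -c "
from h import *
look('pics/g.png')"
```

```text
tcp [0.4576134  0.28390203 0.15538931] t 8.3 F [-2.00325913 -3.82509425 -3.64154208]
[236 216  31  28 519] [0.4722 0.2813 0.0898] [0.072 0.992 0.105] yaw 1.498 pitch 0.105 ends [0.4716 0.2725 0.0888] [0.4728 0.2896 0.0907]
[237 245  30  12 244] [0.4635 0.283  0.0988] [ 0.195  0.981 -0.004] yaw 1.375 pitch -0.004 ends [0.462  0.2751 0.0988] [0.465  0.2904 0.0987]
[233 260  38  35 897] [0.4531 0.2846 0.1092] [ 0.69   0.465 -0.555] yaw 0.593 pitch -0.588 ends [0.4466 0.2802 0.1145] [0.4605 0.2896 0.1032]
```

View pics/g.png

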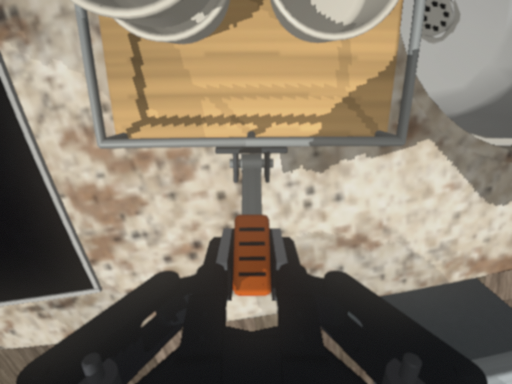

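The gripped lever (252,255) slants up at about 0.79 rad. I'll release it and retreat straight up and back.

Call:
{"api": "apply_moves", "payload": {"rows": [0.035,0,-0.073,0,0,0,0,0,0,0,0,0,0,0,0,0,0,0,0,0,0,0,0,0,0,0,0,0,0,0,0,0,0,0,0,0], "grip": 1}}

```text
t: 8.95
tool_pos: [0.4586, 0.2846, 0.157]
tool_rot: [-3.124, 0.311, -0.005]
contact_force: [-0.0, -0.6, 0.8]
opening: 0.0852
grip_force: 0.0
```

My first row there repeated the lift by mistake, so the tool bobbed briefly. I'll retreat and check both levers.

Call:
{"api": "apply_moves", "payload": {"rows": [0,0,-0.06,0,0,0,0,0,-0.12,0,0,0,-0.05,0,-0.2,0,0,0,-0.12,0,-0.25,0,0,0,-0.12,0,-0.25,0,0,0,-0.12,0,-0.25,0,0,0]}}

```text
t: 9.55
tool_pos: [0.3868, 0.299, 0.3078]
tool_rot: [-3.123, 0.308, -0.008]
contact_force: [-0.4, 0.5, -0.6]
opening: 0.0853
grip_force: 0.0
```

Run:
```python
from h import *
look('pics/i.png')
im,d=ctrl.get_image("top")
N,l,s,c=cv2.connectedComponentsWithStats(orange(im))
for i in range(1,N):
    if s[i,4]<30: continue
    v,u=np.where((l==i)&(d>0));P=world("top",np.c_[u,v],d[v,u]);P=P[abs(P-np.median(P,0)).max(1)<.03]
    w,V=np.linalg.eigh(np.cov(P.T));a=V[:,2]*np.sign(V[0,2])
    print(P.mean(0).round(3),"pitch",np.arcsin(a[2]).round(2))
```

```text
tcp [0.38680866 0.29895478 0.30776317] t 9.55 F [-0.42572202  0.50246541 -0.60053689]
[244  89  19  36 548] [0.4595 0.2834 0.1026] [ 0.722 -0.137 -0.678] yaw -0.188 pitch -0.745 ends [0.4472 0.2857 0.1141] [0.4766 0.2802 0.0865]
[ 0.582 -0.258  0.164] pitch -0.0
[ 0.424 -0.607  0.039] pitch -0.04
[0.454 0.281 0.104] pitch -0.81
[ 0.439 -0.323  0.059] pitch 0.01
```

Ramekin lever is up (about 0.8), spice lever is down (about 0), and the arm is clear.

```bash
python3 -c "
from station import ctrl
print(ctrl.finish_job())"
```

```text
the job is handed in; nothing more can be done
None
```

The job is handed in: my last camera check showed the spice lever fully down (about 0 rad) and the ramekin lever fully up (about 0.8 rad), with the arm clear at about 9.6 s; `finish_job` returned no verdict.

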